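Pack the corrosives carrier

ROBOT

A 6-joint arm with a two-finger parallel gripper is mounted at the origin on the work surface. World frame = base frame: x ahead of the robot, y to its left, z up, the work surface at z = 0. Lengths are in m, angles in rad, forces in N, time in s.
With the tool pointing down it reaches from about 0.4 to 0.925 m from the base axis. Payload 3.4 kg.
Tool frame: the origin (TCP) lies at the very end of the fingers, on their centre line; the grasp point (between the pads) lies 19 mm behind it; z points along the fingers, y is the line along which they close (so a half turn about z gives the same grasp; the last joint's range is limited). The gripper opens to 85 mm and grips with 20 to 120 N. Pads are 22 mm wide; open, the fingers measure 114 mm over their backs; the gripper's body (76 mm by 85 mm) begins 54 mm behind the grasp point. The pads swing forward as they close: fully open they stand 13 mm farther back than shut.
Start: joints at [1.135, 0.307, 1.506, -0, 1.328, -0.073], TCP at [0.204, 0.538, 0.231] pointing down, gripper open.
Joint ranges: [-3.12, 3.12], [-1.05, 2.28], [0.14, 2.33], [-1.42, 4.57], [0.1, 2.73], [-2.68, 2.68]. Speed limits (rad/s): [2.57, 2.57, 3.14, 3.14, 3.14, 3.14].

INTERFACE

Orientations are given as a unit quaternion [w, x, y, z].
In Python, from station import env, eyes, job gives the robot as it stands.
- The arm moves only by the tool step_arm, never from a script. Its arguments are lists of equal length, an entry for each row: "dr": the turn, a rotation vector about the tool's x, y, z in rad, a list of three; "linear": the shift along the tool's x, y, z in mm, a list of three; "gripper": the opening, from 0 (shut) to 1 (fully open). A call has 1 to 20 rows; each row is the pose to reach, as a shift and turn from the pose commanded when the call began, along the tool's axes at that moment; what a row does not reach only later rows make up. A row lasts 1/8 s, in which the tool goes at most 62.5 mm and 10.7 degrees, less where a joint would pass 70% of its speed; a pose out of reach is approached as far as the arm can. A call with a gripper value outside its range is refused whole. The fingers move at their own pace and stop on an object; "grip_force" is the grip in N (left out, the last holds). Time passes only in rows, so rows that repeat a pose let the fingers close. It gives the time, the measured TCP pose, the force, the opening and the grip force at its end, in the units of the state.
- env.state(): the state, without advancing time (a new reading comes with each control period).
- eyes.read_camera(name): name is "scene" or "top" or "wrist"; returns a dict with "color" (420x560x3 uint8, red, green, blue), "mtx" (3x3 intrinsics, pixels), "k1" (the pictures are not rectified: a ray, as slopes to the right and down, at radius r is drawn at 1 + k1 r^2 times it, then the intrinsics apply), "position" and "orientation" of the camera in the world. Camera axes: x right, y up, looking along -z (the intrinsics and any distortion apply to the point x, -y, -z); pixel columns grow to the right and rows downward; lengths in m; the calibration is good to about 2 mm. A picture is of the moment at which its call begins. There is no depth.
- job.sign_off(): hands the job in; it is judged then, once.
The state is a dict: "t": time; "joint_pos": joint angles; "qd": joint speeds; "joint_torque": joint torques, N m; "tool_pos": TCP position; "tool_rot": TCP orientation; "ft_force": force on the tool from outside, world axes, zero at the start; "torque": the same for the moment, N m; "finger_gap": finger opening in m; "grip_force": force on a finger pad.
Only numpy, scipy, OpenCV 4.12 (cv2) and the standard library are available. Lean on these libraries where they do the work, as an engineer would, in place of code of your own. Each camera call takes 0.05 s, during which the arm holds its last target. There are 200 camera calls.

TASK

Pack the white carrier: set the orange-capped bottle upright in the orange seat, the blue-capped bottle upright in the blue seat, and the green-lidded sample canister upright in the open can base. After the canister is in, put the aluminium cover down over it with its red grip bar lying across the line of the base's two red marks, and then, keeping it seated, twist it about a quarter turn until the bar lines up with the marks. Set the bottles and the canister down gently, and leave the black-capped bottle and the yellow-lidded canister standing where they are.

Things in the scene. Friction and masses are not known exactly. Their poses are not given: they have to be found in the camera images.
- carrier: white open transport carrier, 140 x 320 x 25 mm high, walls and floor 5 mm thick, fixed to the bench (does not move), with three seats in a row along its long side (its y), 100 mm apart, in any order. Origin: centre of the underside, on the bench; z up.
- seat_orange: shallow round orange plastic seat fixed in the carrier: outside 80 mm, inside 68 to 72 mm in diameter, rim 18 mm above its origin, inner floor 4 mm above its origin. Origin: centre of the underside (5 mm above the bench); z up.
- seat_blue: shallow round blue plastic seat fixed in the carrier: outside 80 mm, inside 68 to 72 mm in diameter, rim 18 mm above its origin, inner floor 4 mm above its origin. Origin: centre of the underside (5 mm above the bench); z up.
- can_base: open aluminium can base, fixed in the carrier: flange 72 mm across, its top 12 mm above the origin; neck 50 mm outside, 43 mm inside diameter, rim 28 mm above the origin; inner floor 5 mm above it. Two red marks stick out of the flange at +x and -x, 35 to 48 mm from the centre. Origin: centre of the underside (5 mm above the bench); x through the marks, z up.
- bottle_orange: white plastic reagent bottle, 54 mm in diameter up to 50 mm high, sloping in to the cap; ribbed orange screw cap 36 mm in diameter from 62 to 86 mm above the origin, by which it is lifted. Total height 86 mm, about 0.16 kg. Origin: centre of the underside; z up. Goes into the orange seat.
- bottle_blue: white plastic reagent bottle, 54 mm in diameter up to 50 mm high, sloping in to the cap; ribbed blue screw cap 36 mm in diameter from 62 to 86 mm above the origin, by which it is lifted. Total height 86 mm, about 0.16 kg. Origin: centre of the underside; z up. Goes into the blue seat.
- bottle_black: white plastic reagent bottle, 54 mm in diameter up to 50 mm high, sloping in to the cap; ribbed black screw cap 36 mm in diameter from 62 to 86 mm above the origin, by which it is lifted. Total height 86 mm, about 0.16 kg. Origin: centre of the underside; z up. Not part of the load: stays where it is.
- jar_green: small round steel sample canister, 32 mm in diameter, 60 mm high, top 12 mm is a green lid, about 0.09 kg. Origin: centre of the underside; z up. Goes into the base of the can.
- jar_yellow: small round steel sample canister, 32 mm in diameter, 60 mm high, top 12 mm is a yellow lid, about 0.09 kg. Origin: centre of the underside; z up. Not part of the load: stays where it is.
- cover: hollow aluminium can cover, mouth down: 66 mm outside, 60 mm inside diameter, shell 62 mm high (58 mm clear inside); red grip bar on top 50 mm long (its x), 16 mm wide (its y), 62 to 86 mm above the origin; 0.13 kg. Seated, its rim rests on the base's flange (12 mm above the base's origin), loose around the neck, turning with light friction. Origin: centre of the open rim; z up.

How it is judged:
On the way, in this order (a step that is already met when the one before it is completed fails the run):
1. the green-lidded canister stands in the can base (horizontal distance between jar_green and can_base below 0.01 m and z of jar_green in the frame of can_base between 0 and 0.01 m and angle between jar_green's own z axis and vertical below 0.12 rad), for 0.2 s.
2. the cover is seated over it with the bar across the marks (more than 45 degrees off) (all of step 1 and horizontal distance between cover and can_base below 0.01 m and z of cover in the frame of can_base between 0.006 and 0.017 m and angle between cover's own z axis and vertical below 0.1 rad and angle between the x axis of cover and the x axis of can_base, either way round above 0.785 rad), for 0.1 s.
3. the seated cover is twisted until the bar lines up with the marks (within 11 degrees) (all of step 1 and horizontal distance between cover and can_base below 0.01 m and z of cover in the frame of can_base between 0.006 and 0.017 m and angle between cover's own z axis and vertical below 0.1 rad and angle between the x axis of cover and the x axis of can_base, either way round below 0.2 rad), for 0.2 s.
At the end, for the whole second after the job is handed in: Orange and blue bottles upright in their own seats (14 mm), green canister in the base (10 mm), cover seated on the flange over it (10 mm), bar within 11 degrees of the marks, all at rest within 6 degrees of upright; the black bottle and yellow canister upright, moved under 30 mm (all of step 3 and horizontal distance between bottle_orange and seat_orange below 0.014 m and z of bottle_orange in the frame of seat_orange between 0 and 0.01 m and angle between each of bottle_orange, bottle_blue, bottle_black, jar_yellow's own z axis and vertical below 0.1 rad and horizontal distance between bottle_blue and seat_blue below 0.014 m and z of bottle_blue in the frame of seat_blue between 0 and 0.01 m and linear speed of each of jar_green, cover, bottle_orange, bottle_blue below 0.02 m/s and angular speed of each of jar_green, cover, bottle_orange, bottle_blue below 0.2 rad/s and distance of each of bottle_black, jar_yellow from where it was at the start of the episode below 0.03 m); the robot touches nothing.
It fails at once if the black-capped bottle or the yellow-lidded canister is moved more than 30 mm (distance of any of bottle_black, jar_yellow from where it was at the start of the episode above 0.03 m).
It fails at once if a bottle or the canister is dropped or slammed into its seat (comes down on it faster than 0.6 m/s, a fall of about 20 mm) ((horizontal distance between bottle_orange and seat_orange below 0.03 m and z of bottle_orange in the frame of seat_orange below 0.03 m and linear speed of bottle_orange above 0.6 m/s) or (horizontal distance between bottle_blue and seat_blue below 0.03 m and z of bottle_blue in the frame of seat_blue below 0.03 m and linear speed of bottle_blue above 0.6 m/s) or (horizontal distance between jar_green and can_base below 0.03 m and z of jar_green in the frame of can_base below 0.03 m and linear speed of jar_green above 0.6 m/s)).
It also fails if it takes over 120 s, if anything falls off the work surface, if the arm or the gripper's body presses on something with over 40 N, if the wrist force passes 120 N, or if a joint passes its speed limit or range.

## Working session

There is one attempt and no reset: what is moved stays moved. The work goes in short steps, Python scripts to look and compute and a tool call to move; the robot and the scene stay as the last step left them, time stands still between calls to the robot, and variables do not carry over. Pictures are saved under pics/ and viewed, at most 14 in all, crops included, and the job is handed in when it is done.

Besides the shell and the picture viewer there is one more tool, called after "Call:" as a command line: name --argument value ..., lists and objects as JSON in quotes. step_arm: Moves the arm, as the interface text tells. Its arguments: {"type":"object","properties":{"dr":{"type":"array","items":{"type":"array","items":{"type":"number"}}},"linear":{"type":"array","items":{"type":"array","items":{"type":"number"}}},"gripper":{"type":"array","items":{"type":"number"}},"grip_force":{"type":"number"}},"required":["dr","linear","gripper"]}

```bash
ls; mkdir -p pics; python3 - <<'E'
from station import env, eyes, job
import cv2,pickle
print(env.state())
d={}
for n in("scene","top","wrist"):
    c=eyes.read_camera(n); d[n]=c
    cv2.imwrite(f"pics/{n}0.png",c["color"][:,:,::-1])
    print(n,c["mtx"].tolist(),c["k1"],c["position"],c["orientation"])
pickle.dump(d,open("c0.pkl","wb"))
E
```

```text
pics
{'t': 0.0, 'joint_pos': array([ 1.13451202e+00,  3.07575631e-01,  1.50765573e+00, -1.27875670e-05,
        1.32835945e+00, -7.35114102e-02]), 'qd': array([-0.00088499, -0.000145  ,  0.00112099, -0.00041329,  0.00071592,
       -0.00024738]), 'joint_torque': array([ 2.33247127e-03, -4.57536042e+01, -2.51920080e+01, -2.30844271e-04,
        1.32592898e-02, -7.66567268e-06]), 'tool_pos': array([0.20379713, 0.53695223, 0.23038616]), 'tool_rot': array([-2.45909954e-04,  1.80391842e-01,  9.83594319e-01, -9.68363917e-04]), 'ft_force': array([-0.38694961, -0.73797553,  0.17462121]), 'torque': array([ 0.03125082,  0.01752058, -0.00249434]), 'grip_force': 0.0, 'finger_gap': 0.08544045705905087}
scene [[529.86013820589, 0.0, 280.329784363341], [0.0, 529.86013820589, 215.03130015857022], [0.0, 0.0, 1.0]] -0.0137435714411105 [ 0.94357901 -0.75696959  0.79371536] [0.88422583 0.40370517 0.09716763 0.21383466]
top [[464.30902107545376, 0.0, 274.9897162079132], [0.0, 464.30902107545376, 210.81437564860073], [0.0, 0.0, 1.0]] -0.16141020641432516 [ 0.42845793 -0.01742849  1.00647837] [ 0.70845532  0.05609221 -0.03274349 -0.70276068]
wrist [[370.1394381228539, 0.0, 282.0262974499237], [0.0, 370.1394381228539, 202.79073008033538], [0.0, 0.0, 1.0]] -0.04121939397788112 [0.13869281 0.56254399 0.37342692] [ 0.81494788 -0.11521812 -0.0777769   0.56261487]
```

View pics/top0.png

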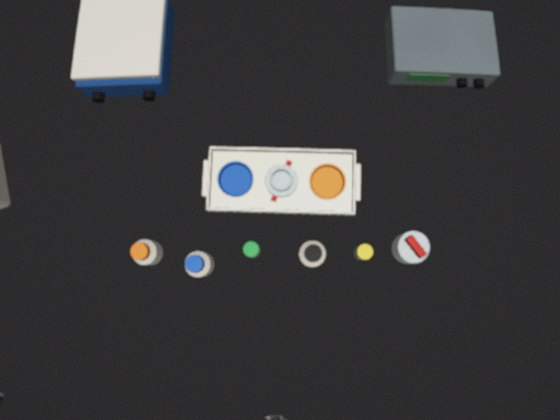

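View pics/scene0.png

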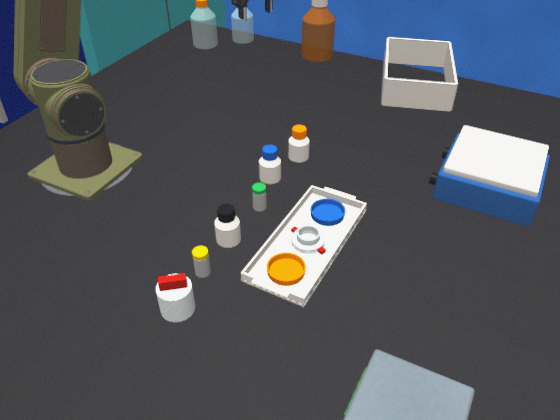

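Top: caps are orange (140,252), blue (194,264), green (251,249), black (313,253) and yellow (365,252), with the bar at (415,246). The seats are blue (236,179), base (281,180) with marks at (289,163) and (274,198), and orange (327,182). The scene view shows the same objects, all unoccluded. Next I triangulate by matching the centroids of projected shapes in both views.

```bash
cat > h.py <<'E'
import numpy as np, cv2
from scipy.optimize import least_squares
from scipy.spatial.transform import Rotation as R
def rot(q): return R.from_quat(np.r_[q[1:],q[0]])
def proj(c,P):
    q=rot(c["orientation"]).inv().apply(np.atleast_2d(P)-c["position"])
    s=np.c_[q[:,0],-q[:,1]]/-q[:,2:]
    s=s*(1+c["k1"]*(s**2).sum(1,keepdims=True))
    m=c["mtx"]; return s*[m[0,0],m[1,1]]+[m[0,2],m[1,2]]
HUE={"orange":(8,19),"blue":(105,125),"green":(55,80),"yellow":(25,33),"red":(-5,5)}
def blobs(c,col,amin=8,vmin=90):
    hsv=cv2.cvtColor(c["color"],cv2.COLOR_RGB2HSV).astype(int)
    h=(hsv[...,0]+20)%180-20
    lo,hi=HUE[col]
    m=((h>=lo)&(h<=hi)&(hsv[...,1]>140)&(hsv[...,2]>vmin)).astype(np.uint8)
    n,l,st,ce=cv2.connectedComponentsWithStats(m)
    out=[]
    for i in range(1,n):
        if st[i,4]>=amin:
            mo=cv2.moments((l==i).astype(np.uint8),True)
            out.append((ce[i],st[i,4],.5*np.arctan2(2*mo["mu11"],mo["mu20"]-mo["mu02"])))
    return sorted(out,key=lambda b:-b[1])
def near(c,col,uv,rad=25,**k):
    b=[x for x in blobs(c,col,**k) if np.hypot(*(x[0]-uv))<rad]
    return b[0]
a=np.linspace(0,2*np.pi,40,endpoint=False)
def cyl(r,h): return np.vstack([np.c_[r*np.cos(a),r*np.sin(a),0*a+z] for z in(0,-h)])
def box(x,y,z): return np.array([[i*x/2,j*y/2,-k*z] for i in(-1,1) for j in(-1,1) for k in(0,1)])
def mom(c,P):
    h=cv2.convexHull((proj(c,P)).astype(np.float32)); m=cv2.moments(h)
    return np.array([m["m10"]/m["m00"],m["m01"]/m["m00"]]),m["m00"],.5*np.arctan2(2*m["mu11"],m["mu20"]-m["mu02"])
def fit(obs,shape,x0,yaw=False):
    """obs: list of (camera, blob); returns top-centre xyz (+yaw), residual px"""
    def f(p):
        S=shape if not yaw else R.from_euler("z",p[3]).apply(shape)
        o=[]
        for c,b in obs:
            u,A,an=mom(c,S+p[:3]); o+=list(u-b[0])
            if yaw: o.append(8*np.sin(an-b[2]))
        return o
    r=least_squares(f,x0); return r.x,np.round(r.fun,1)
E
python3 - <<'E'
from h import *; import pickle
d=pickle.load(open("c0.pkl","rb")); T,S=d["top"],d["scene"]
for col in HUE:
    for n in("top","scene"): print(col,n,[(np.round(b[0]).tolist(),int(b[1])) for b in blobs(d[n],col)][:6])
def go(name,col,t,s,sh,x0,**k):
    try:
        bt,bs=near(T,col,t),near(S,col,s)
        x,r=fit([(T,bt),(S,bs)],sh,x0,**k); print(name,np.round(x,4),r,bt[1],round(mom(T,(sh if not k else R.from_euler("z",x[3]).apply(sh))+x[:3])[1]))
    except Exception as e: print(name,e)
cap=cyl(.018,.024);lid=cyl(.016,.012);seat=cyl(.04,.005)
go("borange","orange",(140,252),(299,133),cap,[.35,.3,.08])
go("bblue","blue",(194,264),(270,153),cap,[.35,.2,.08])
go("jgreen","green",(251,249),(259,188),lid,[.35,.05,.06])
go("jyellow","yellow",(365,252),(201,254),lid,[.35,-.2,.06])
go("cover","red",(415,246),(173,283),box(.05,.016,.024),[.35,-.3,.08,2.2],yaw=True)
go("sorange","orange",(327,182),(286,269),seat,[.5,-.1,.02])
go("sblue","blue",(236,179),(328,211),seat,[.5,.1,.02])
mk=box(.009,.008,.003)
go("m1","red",(289,163),(322,250),mk,[.5,0,.02])
go("m2","red",(274,198),(294,230),mk,[.5,0,.02])
E
```

```text
orange top [([327.0, 181.0], 878), ([139.0, 251.0], 253)]
orange scene [([317.0, 35.0], 1467), ([285.0, 259.0], 233), ([286.0, 280.0], 162), ([299.0, 133.0], 136), ([201.0, 3.0], 80)]
blue top [([235.0, 179.0], 835), ([120.0, 83.0], 563), ([194.0, 263.0], 205), ([165.0, 32.0], 15), ([163.0, 56.0], 12), ([167.0, 6.0], 9)]
blue scene [([463.0, 35.0], 14719), ([487.0, 196.0], 3133), ([279.0, 18.0], 1964), ([327.0, 211.0], 718), ([13.0, 101.0], 443), ([269.0, 152.0], 213)]
green top []
green scene [([259.0, 188.0], 134)]
yellow top []
yellow scene [([200.0, 252.0], 187)]
red top [([415.0, 246.0], 164), ([274.0, 198.0], 8)]
red scene [([172.0, 281.0], 376), ([321.0, 250.0], 35), ([294.0, 229.0], 16)]
borange [0.4614 0.2934 0.0829] [ 0.3  0.3  1.1 -0.4] 253 295
bblue [0.4376 0.1753 0.0876] [ 0.3  0.4  0.5 -0.1] 205 289
jgreen list index out of range
jyellow list index out of range
cover [ 0.4751 -0.2716  0.0622  2.2   ] [-2.2  1.  -8.   2.   9.1  7.9] 164 236
sorange [ 0.6155 -0.0946  0.0406] [-0.1 -0.1 -0.1  0. ] 878 1113
sblue [0.6232 0.104  0.0172] [ 0.1  0.5  0.5 -0.1] 835 1044
m1 list index out of range
m2 [0.5815 0.0168 0.0161] [ 0.9  0.2  0.8 -0.5] 8 16
```

```bash
sed -i 's/^HUE=.*/HUE={"orange":(5,21),"blue":(100,128),"green":(55,90),"yellow":(22,36),"red":(-8,4)}/; s/\[...,1\]>140/[...,1]>110/; s/vmin=90/vmin=60/' h.py
cat > m0.py <<'E'
from h import *; import pickle
d=pickle.load(open("c0.pkl","rb")); T,S=d["top"],d["scene"]
def go(name,col,t,s,sh,x0,**k):
    try:
        bt,bs=near(T,col,t,12),near(S,col,s,12)
        x,r=fit([(T,bt),(S,bs)],sh,x0,**k); Q=(sh if not k else R.from_euler("z",x[3]).apply(sh))+x[:3];print(name,np.round(x,4),r,bt[1],round(mom(T,Q)[1]),bs[1],round(mom(S,Q)[1]))
    except Exception as e: print(name,e)
cap=cyl(.018,.024);lid=cyl(.016,.012);seat=cyl(.04,.006)
go("borange","orange",(140,252),(299,133),cap,[.35,.3,.08])
go("bblue","blue",(194,264),(270,153),cap,[.35,.2,.08])
go("jgreen","green",(251,249),(259,188),lid,[.35,.05,.06])
go("jyellow","yellow",(365,252),(201,254),lid,[.35,-.2,.06])
go("cover","red",(415,246),(173,283),box(.05,.016,.024),[.45,-.3,.08,.7],yaw=True)
go("sorange","orange",(327,182),(286,269),seat,[.6,-.1,.02])
go("sblue","blue",(236,179),(328,211),seat,[.6,.1,.02])
mk=box(.009,.008,.003)
go("m1","red",(289,163),(322,250),mk,[.6,0,.02])
go("m2","red",(274,198),(294,230),mk,[.6,0,.02])
E
python3 m0.py
```

```text
borange [0.4604 0.2948 0.0812] [0.1 0.7 0.9 0. ] 285 294 159 198
bblue [0.4373 0.1758 0.0874] [ 0.4  0.4  0.5 -0.1] 236 289 225 224
jgreen [0.4692 0.0646 0.0599] [0.1 0.5 0.8 0.1] 208 198 145 155
jyellow [ 0.4657 -0.1706  0.0603] [0.2 0.2 0.3 0. ] 247 205 221 218
cover [ 0.4759 -0.2712  0.0876  0.6874] [ 0.9  0.2 -0.2  0.5 -0.4 -0.1] 179 275 395 446
sorange [ 0.6184 -0.0968  0.0192] [ 0.2  0.5  0.5 -0. ] 932 1068 493 986
sblue [0.6232 0.1033 0.0186] [ 0.3  0.4  0.4 -0.2] 882 1049 743 707
m1 [ 0.66   -0.0121  0.011 ] [-0.1  0.5  0.8  0.1] 11 16 37 17
m2 [0.581  0.0179 0.0123] [0.7 0.8 0.9 0.6] 13 16 20 16
```

```bash
cat > plan.py <<'E'
from h import *
from station import env
import sys
def plan(x,y,z,psi):
    s=env.state(); Q=rot(s["tool_rot"])
    T=R.from_matrix(np.c_[[-np.sin(psi),np.cos(psi),0],[np.cos(psi),np.sin(psi),0],[0,0,-1]])
    print("t",round(s["t"],2),"lin",np.round(Q.inv().apply(np.array([x,y,z])-s["tool_pos"])*1000,1),"dr",np.round((Q.inv()*T).as_rotvec(),4),"pos",np.round(s["tool_pos"],4),"j",np.round(s["joint_pos"],2))
if __name__=="__main__": plan(*map(float,sys.argv[1:]))
E
python3 plan.py .469 .02 .25 0
```

```text
t 0.15 lin [-431.4 -389.4  -18.8] dr [-1.500e-03  9.000e-04  1.208e+00] pos [0.2039 0.5371 0.2306] j [ 1.13  0.31  1.51 -0.    1.33 -0.07]
```

Call:
step_arm --dr '[[0,0,0.15],[0,0,0.3],[0,0,0.45],[0,0,0.6],[0,0,0.75],[0,0,0.9],[0,0,1.05],[0,0,1.208],[0,0,1.208],[0,0,1.208],[0,0,1.208],[0,0,1.208],[0,0,1.208],[0,0,1.208]]' --linear '[[-43,-39,-2],[-86,-78,-4],[-129,-117,-6],[-172,-156,-8],[-215,-195,-10],[-258,-234,-11],[-301,-272,-13],[-345,-311,-15],[-388,-350,-17],[-431,-389,-19],[-431,-389,-19],[-431,-389,-19],[-431,-389,-19],[-431,-389,-19]]' --gripper '[1,1,1,1,1,1,1,1,1,1,1,1,1,1]'

```text
t: 1.9
tool_pos: [0.4683, 0.0222, 0.2503]
tool_rot: [-0.0, 0.706, 0.708, -0.0]
ft_force: [1.0, -0.3, 0.8]
finger_gap: 0.0854
grip_force: 0.0
```

```bash
cat > look.py <<'E'
import sys,pickle,cv2
from station import eyes,env
n,k=sys.argv[1:3]
c=eyes.read_camera(n); pickle.dump(c,open(k+".pkl","wb")); cv2.imwrite(f"pics/{k}.png",c["color"][:,:,::-1])
E
python3 look.py wrist w1; python3 plan.py .469 .065 .16 0
```

```text
t 1.95 lin [42.9  0.7 90.4] dr [-0.0001 -0.0001  0.0022] pos [0.4684 0.0221 0.2504] j [-0.04  0.14  1.68  0.    1.32 -0.05]
```

View pics/w1.png

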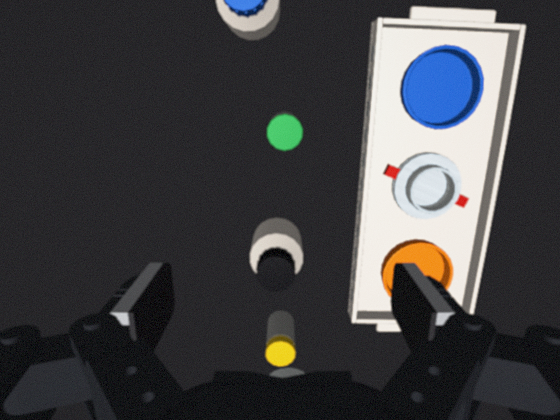

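Wrist view: green lid (284,131), blue cap (243,5), marks (391,172) and (462,201), blue seat (442,87), and the orange seat partly behind a finger. I'll fit using the wrist view too.

```bash
cat > m1.py <<'E'
from h import *; import pickle
d=pickle.load(open("c0.pkl","rb")); T,S=d["top"],d["scene"]; W=pickle.load(open("w1.pkl","rb"))
def go(n,col,t,w,sh,x0):
    for lab,o in (("TW",[(T,near(T,col,t,12)),(W,near(W,col,w,12))]),):
        x,r=fit(o,sh,x0); print(n,lab,np.round(x,4),r)
    return x
lid=cyl(.016,.012);mk=box(.013,.008,.003)
go("jgreen","green",(251,249),(284,131),lid,[.47,.06,.06])
go("sblue","blue",(236,179),(442,87),cyl(.04,.006),[.62,.1,.02])
p=go("m1","red",(289,163),(462,201),mk,[.66,0,.017]);q=go("m2","red",(274,198),(391,172),mk,[.58,0,.017])
print((p+q)/2,np.arctan2(*(p-q)[1::-1]),np.hypot(*(p-q)[:2]))
E
python3 m1.py
```

```text
jgreen TW [0.4701 0.0634 0.0758] [ 0.  -0.2 -0.1 -0. ]
sblue TW [0.6217 0.1021 0.028 ] [ 0.3  0.3  0.1 -0.1]
m1 TW [ 0.6592 -0.0125  0.0196] [ 0.  0.  0. -0.]
m2 TW [0.5846 0.0171 0.0082] [ 1.1 -0.5 -0.2 -0.5]
[0.62189308 0.00233474 0.0138944 ] -0.3775577438822317 0.080242517464875
```

Call:
step_arm --dr '[[0,0,0],[0,0,0],[0,0,0],[0,0,0],[0,0,0]]' --linear '[[22,1,60],[42,1.2,120],[42,1.2,150],[42,1.2,150],[42,1.2,150]]' --gripper '[1,1,1,1,1]'

```text
t: 2.58
tool_pos: [0.4712, 0.0633, 0.1014]
tool_rot: [0.001, 0.707, 0.707, 0.001]
ft_force: [0.4, 0.2, 0.4]
finger_gap: 0.0855
grip_force: 0.0
```

```bash
python3 look.py wrist w2; python3 plan.py .4697 .064 .028 0; python3 - <<'E'
from h import *; import pickle
W=pickle.load(open("w2.pkl","rb"))
print([(b[0],b[1]) for b in blobs(W,"green",30)], proj(W,[.4697,.064,.06]))
W1=pickle.load(open("w1.pkl","rb"))
x,r=fit([(W1,near(W1,"green",(284,131))),(W,blobs(W,"green",30)[0])],cyl(.016,.012),[.47,.064,.06]);print(x,r)
E
```

```text
t 2.62 lin [ 0.9 -2.3 73.9] dr [ 0.0034 -0.0001  0.0003] pos [0.4717 0.0631 0.1019] j [ 0.04  0.32  1.89 -0.    0.94  0.04]
[(array([280.33792154, 233.86579491]), np.int32(2906))] [[278.86151762 232.92552533]]
[0.47040406 0.06201651 0.06148762] [ 0.2  0.  -0.1 -0. ]
```

Call:
step_arm --dr '[[0,0,0],[0,0,0],[0,0,0],[0,0,0],[0,0,0],[0,0,0],[0,0,0],[0,0,0],[0,0,0]]' --linear '[[0,-1.2,40],[0,-1.2,73],[0,-1.2,73],[0,-1.2,73],[0,-1.2,73],[0,-1.2,73],[0,-1.2,73],[0,-1.2,73],[0,-1.2,73]]' --gripper '[1,1,1,0.2,0.2,0.2,0.2,0.2,0.2]' --grip_force 40

```text
t: 3.75
tool_pos: [0.47, 0.063, 0.0286]
tool_rot: [0.001, 0.707, 0.707, 0.001]
ft_force: [-0.9, -0.1, 7.2]
finger_gap: 0.0308
grip_force: 38.9
```

Call:
step_arm --dr '[[0,0,0],[0,0,0],[0,0,0],[0,0,0],[0,0,0],[0,0,0],[0,0,0],[0,0,0]]' --linear '[[0,0,-35],[0,0,-70],[-20,50,-72],[-40,100,-72],[-60,151,-72],[-60,151,-72],[-60,151,-72],[-60,151,-72]]' --gripper '[0.2,0.2,0.2,0.2,0.2,0.2,0.2,0.2]'

```text
t: 4.75
tool_pos: [0.618, 0.0035, 0.0991]
tool_rot: [-0.001, 0.707, 0.707, -0.001]
ft_force: [0.6, -0.8, -0.8]
finger_gap: 0.0309
grip_force: 39.9
```

```bash
python3 look.py wrist w3; python3 plan.py .6212 .003 .0386 0
```

```text
t 4.8 lin [-0.6  3.1 60.6] dr [-0.0017 -0.0002  0.0006] pos [0.6182 0.0035 0.0992] j [-0.06  0.49  1.58  0.    1.08 -0.06]
```

View pics/w3.png

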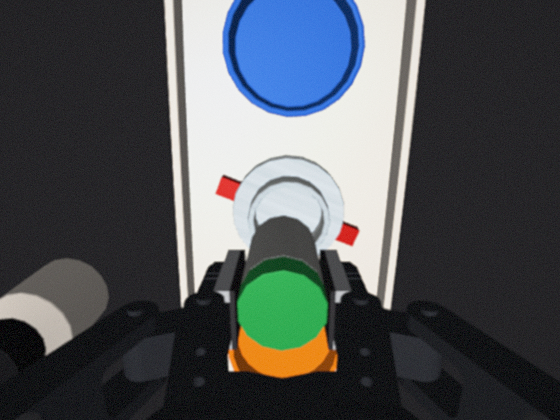

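Jar held upright: lid (283,303), marks at (229,187) and (347,234), base neck around (288,205). I'll measure the marks and lid in this picture.

```bash
cat > ray.py <<'E'
from h import *; import pickle,sys
def at(c,b,sh,z,x0,yaw=False):
    def f(p): return mom(c,sh+[p[0],p[1],z])[0]-b
    return least_squares(f,x0).x
if __name__=="__main__":
    W=pickle.load(open(sys.argv[1]+".pkl","rb"))
    mk=box(.013,.008,.003)
    r=[b[0] for b in blobs(W,"red",50)]; print([np.round(x) for x in r])
    P=[at(W,b,R.from_euler("z",-.37).apply(mk),.0175,[.62,0]) for b in r[:2]]
    P.sort(key=lambda p:p[0]); print("marks",P,"mid",(P[0]+P[1])/2,"yaw",np.arctan2(*(P[1]-P[0])[::-1]),np.hypot(*(P[1]-P[0])))
E
python3 ray.py w3; python3 - <<'E'
from ray import *
from station import env
W=pickle.load(open("w3.pkl","rb"))
print("sblue",at(W,near(W,"blue",(294,45),40)[0],cyl(.04,.006),.023,[.62,.1]))
g=near(W,"green",(283,303),40)
for z in (.125,.1295,.134): print("lid",at(W,g[0],cyl(.016,.008),z,[.62,0]),g[1],mom(W,cyl(.016,.008)+np.r_[at(W,g[0],cyl(.016,.008),z,[.62,0]),z])[1])
print(env.state()["tool_pos"])
E
```

```text
[array([227., 188.]), array([348., 234.])]
marks [array([0.58348967, 0.01884795]), array([ 0.66057713, -0.01225047])] mid [0.6220334  0.00329874] yaw -0.3834488790814839 0.08312393290047201
sblue [0.62395953 0.09630203]
lid [6.18120972e-01 2.46244631e-04] 6552 6154.815817584749
lid [0.61813297 0.00298534] 6552 6640.374575779075
lid [0.61814593 0.00572422] 6552 7186.172647815663
[0.61824237 0.00354836 0.09923203]
```

Call:
step_arm --dr '[[0,0,0],[0,0,0],[0,0,0],[0,0,0],[0,0,0],[0,0,0],[0,0,0]]' --linear '[[0,2.5,0],[0,2.5,20],[0,2.5,35],[0,2.5,48],[0,2.5,54],[0,2.5,58],[0,2.5,58]]' --gripper '[0.2,0.2,0.2,0.2,0.2,0.2,0.2]'

```text
t: 5.68
tool_pos: [0.6226, 0.0029, 0.0412]
tool_rot: [-0.0, 0.707, 0.707, -0.0]
ft_force: [-0.1, 0.2, -1.4]
finger_gap: 0.0304
grip_force: 39.9
```

```bash
python3 look.py wrist w4; python3 plan.py .622 .0033 .0386 0;  python3 - <<'E'
from ray import *
from station import env
W=pickle.load(open("w4.pkl","rb"))
g=near(W,"green",(283,303),60)
print("lid",at(W,g[0],cyl(.016,.008),.072,[.62,0]),env.state()["ft_force"])
print([np.round(b[0]) for b in blobs(W,"red",50)])
E
```

```text
t 5.72 lin [ 0.4 -0.7  2.9] dr [ 0.0004  0.0001 -0.    ] pos [0.6227 0.0029 0.0415] j [-0.06  0.56  1.62 -0.    0.96 -0.06]
lid [6.22568758e-01 4.06569375e-04] [ 0.04468832  0.18036819 -0.47881202]
[array([200., 215.]), array([363., 270.])]
```

Call:
step_arm --dr '[[0,0,0],[0,0,0],[0,0,0],[0,0,0],[0,0,0],[0,0,0],[0,0,0],[0,0,0],[0,0,0],[0,0,0]]' --linear '[[0,0,1.5],[0,0,2.7],[0,0,2.7],[0,0,2.7],[0,0,2.7],[0,0,2.7],[0,0,-20],[0,0,-60],[0,0,-100],[0,0,-100]]' --gripper '[0.2,0.2,0.2,0.6,0.6,0.6,0.6,0.6,1,1]'

```text
t: 6.98
tool_pos: [0.6254, 0.0028, 0.1453]
tool_rot: [0.003, 0.707, 0.707, 0.003]
ft_force: [-0.7, 0.2, 1.1]
finger_gap: 0.084
grip_force: 0.0
```

```bash
python3 look.py wrist w5;python3 ray.py w5; python3 plan.py .4758 -.2712 .15 -.884; python3 - <<'E'
from ray import *
W=pickle.load(open("w5.pkl","rb"))
for n,c in (("blue",25),("green",25),("orange",25)):
  print(n,[(np.round(b[0]),b[1]) for b in blobs(W,n,50)])
g=blobs(W,"green",50)[0]
print("lid",at(W,g[0],cyl(.016,.008),.07,[.62,0]))
E
```

```text
[array([224., 172.]), array([326., 211.])]
marks [array([0.58303177, 0.01873584]), array([ 0.66003177, -0.01223398])] mid [0.62153177 0.00325093] yaw -0.3824061890321738 0.08299476386625906
t 7.03 lin [-274.1 -147.9   -7.4] dr [ 0.0039 -0.0015  0.884 ] pos [0.6237 0.0029 0.1432] j [-0.06  0.45  1.52 -0.    1.17 -0.06]
blue [(array([278.,  52.]), np.int32(10670))]
green [(array([276., 213.]), np.int32(1949))]
orange [(array([273., 309.]), np.int32(6645))]
lid [0.62243458 0.002887  ]
```

View pics/w5.png

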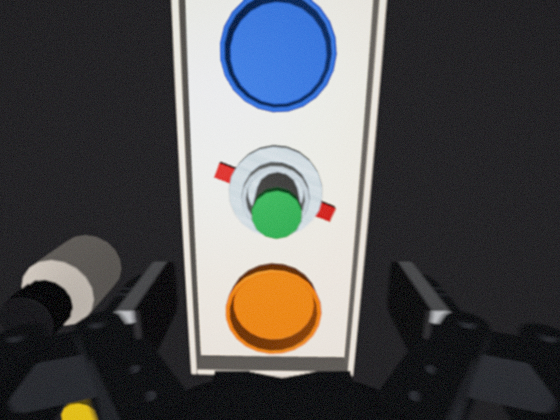

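Green canister stands in the base: lid (276,213), centred between the marks. Blue seat is at (278,52) and orange seat at (273,309). On to the cover.

Call:
step_arm --dr '[[0,0,0.15],[0,0,0.3],[0,0,0.45],[0,0,0.6],[0,0,0.75],[0,0,0.884],[0,0,0.884],[0,0,0.884],[0,0,0.884],[0,0,0.884]]' --linear '[[-40,-22,-10],[-80,-44,-15],[-125,-66,-15],[-170,-90,-15],[-220,-118,-15],[-274,-147,-10],[-274,-147,-8],[-274,-147,-8],[-274,-147,-8],[-274,-147,-8]]' --gripper '[1,1,1,1,1,1,1,1,1,1]'

```text
t: 8.28
tool_pos: [0.4762, -0.2698, 0.1492]
tool_rot: [-0.0, 0.941, 0.338, 0.0]
ft_force: [1.2, -0.7, -0.5]
finger_gap: 0.0854
grip_force: 0.0
```

```bash
python3 look.py wrist w6; python3 plan.py .4758 -.2712 .056 -.884; python3 - <<'E'
from ray import *
W=pickle.load(open("w5.pkl","rb"))
print("seats",at(W,blobs(W,"blue",50)[0][0],cyl(.04,.006),.023,[.62,.1]),at(W,blobs(W,"orange",50)[0][0],cyl(.04,.006),.023,[.62,-.1]))
W=pickle.load(open("w6.pkl","rb")); d=pickle.load(open("c0.pkl","rb"));T,S=d["top"],d["scene"]
r=blobs(W,"red",50)[0]; print(r)
bt,bs=near(T,"red",(415,246),12),near(S,"red",(173,283),12)
B=box(.05,.016,.024)
for o in ([(W,r),(T,bt)],[(W,r),(S,bs)],[(W,r),(T,bt),(S,bs)]): print(fit(o,B,[.475,-.27,.086,.69],yaw=True))
E
```

```text
t 8.32 lin [-1.1  0.8 93.3] dr [-0.0001 -0.0001  0.0024] pos [ 0.4761 -0.2699  0.1493] j [-0.59  0.34  1.68  0.    1.12  0.29]
seats [0.6234859  0.10051386] [ 0.61900613 -0.09651892]
(array([284.50745573, 218.05079217]), np.int32(2146), np.float64(-1.5453543610664582))
(array([ 0.47618265, -0.27118936,  0.08868633,  0.68970252]), array([-0.2, -0.2, -0.2,  1. , -0. , -0.2]))
(array([ 0.47572325, -0.27169597,  0.08718439,  0.68704739]), array([ 0. ,  0.1, -0.2,  0.3, -0.1, -0.1]))
(array([ 0.47590701, -0.271584  ,  0.08739188,  0.69414115]), array([ 0. , -0.1,  0.2,  1. ,  0.1, -0.3,  0.4, -0.2, -0.2]))
```

View pics/w6.png

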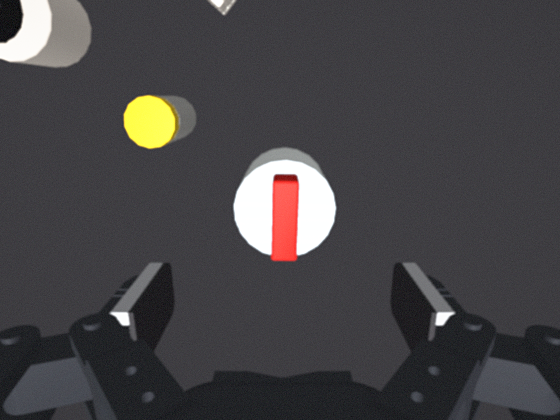

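Bar (285,218) lies vertical between the fingers, so it is well aligned. Descend so the fingertips stay just above the cover's top.

Call:
step_arm --dr '[[0,0,0],[0,0,0],[0,0,0],[0,0,0],[0,0,0],[0,0,0],[0,0,0],[0,0,0],[0,0,0],[0,0,0],[0,0,0]]' --linear '[[-1,0.5,40],[-1,0.5,75],[-1,0.5,83],[-1,0.5,83],[-1,0.5,83],[-1,0.5,83],[-1,0.5,83],[-1,0.5,83],[-1,0.5,83],[-1,0.5,83],[-1,0.5,83]]' --gripper '[1,1,1,0,0,0,0,0,0,0,0]' --grip_force 60

```text
t: 9.7
tool_pos: [0.4757, -0.2726, 0.0674]
tool_rot: [0.001, 0.942, 0.337, 0.001]
ft_force: [-0.3, 1.0, 5.4]
finger_gap: 0.0145
grip_force: 59.4
```

```bash
python3 plan.py .6218 .0033 .23 -.38
```

```text
t 9.7 lin [ 288.  -120.4 -162.7] dr [ 2.20e-03 -1.00e-04 -5.04e-01] pos [ 0.4757 -0.2726  0.0674] j [-0.6   0.44  1.77 -0.    0.93  0.29]
```

Call:
step_arm --dr '[[0,0,0],[0,0,0],[0,0,0],[0,0,-0.1],[0,0,-0.2],[0,0,-0.3],[0,0,-0.4],[0,0,-0.504],[0,0,-0.504],[0,0,-0.504],[0,0,-0.504],[0,0,-0.504]]' --linear '[[0,0,-40],[0,0,-80],[0,0,-125],[48,-20,-125],[96,-40,-125],[144,-60,-125],[200,-84,-125],[250,-104,-125],[288,-120,-125],[288,-120,-125],[288,-120,-125],[288,-120,-125]]' --gripper '[0,0,0,0,0,0,0,0,0,0,0,0]'

```text
t: 11.2
tool_pos: [0.6208, 0.0021, 0.1911]
tool_rot: [-0.0, 0.828, 0.56, -0.001]
ft_force: [0.3, -0.4, -1.4]
finger_gap: 0.0144
grip_force: 58.8
```

```bash
python3 look.py wrist w7; python3 plan.py .6218 .0033 .0844 -.38;python3 ray.py w7
```

```text
t 11.25 lin [  1.5   0.4 106.9] dr [-0.0005  0.0005 -0.0016] pos [0.621  0.0021 0.1913] j [-0.06  0.4   1.46 -0.    1.28  0.32]
[array([282., 276.]), array([331., 178.]), array([236., 178.])]
marks [array([ 0.58582516, -0.08448581]), array([ 0.66081809, -0.0123323 ])] mid [ 0.62332162 -0.04840905] yaw 0.7661040133409471 0.1040676181036729
```

View pics/w7.png

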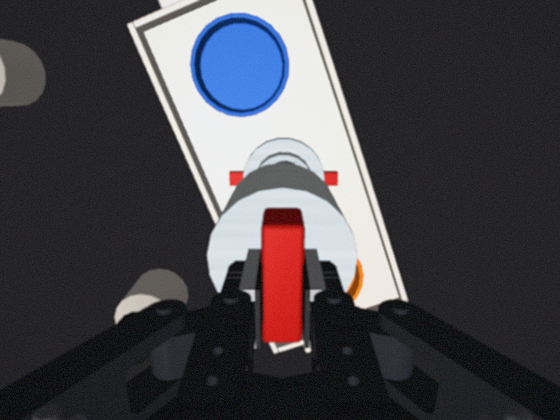

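Cover held upright over the base; marks at (236,178) and (331,178) are symmetric about the bar (282,276), i.e. square across. Lowering.

Call:
step_arm --dr '[[0,0,0],[0,0,0],[0,0,0],[0,0,0],[0,0,0],[0,0,0],[0,0,0],[0,0,0]]' --linear '[[0.8,0.4,15],[0.8,0.4,35],[0.8,0.4,55],[0.8,0.4,70],[0.8,0.4,85],[0.8,0.4,95],[0.8,0.4,102],[0.8,0.4,102]]' --gripper '[0,0,0,0,0,0,0,0]'

```text
t: 12.25
tool_pos: [0.6221, 0.0039, 0.0889]
tool_rot: [-0.0, 0.828, 0.561, -0.0]
ft_force: [-0.2, -0.1, -0.6]
finger_gap: 0.0148
grip_force: 58.9
```

Call:
step_arm --dr '[[0,0,0],[0,0,0],[0,0,0],[0,0,0]]' --linear '[[0,0,2],[0,0,3.5],[0,0,4.5],[0,0,4.5]]' --gripper '[0,0,0,0]'

```text
t: 12.75
tool_pos: [0.6223, 0.0039, 0.0849]
tool_rot: [0.0, 0.828, 0.561, 0.0]
ft_force: [1.2, 0.5, -1.4]
finger_gap: 0.0146
grip_force: 58.9
```

Call:
step_arm --dr '[[0,0,0],[0,0,0],[0,0,0]]' --linear '[[0,0,0.8],[0,0,1.5],[0,0,1.5]]' --gripper '[0,0,0]'

```text
t: 13.12
tool_pos: [0.6224, 0.0039, 0.0845]
tool_rot: [0.0, 0.828, 0.561, 0.0]
ft_force: [-3.8, 0.6, 5.5]
finger_gap: 0.0142
grip_force: 59.7
```

```bash
python3 look.py wrist w8; python3 plan.py .6218 .0033 .0844 1.19; python3 -c "
from station import env;s=env.state();print(s['ft_force'],s['torque'])"
```

```text
t 13.18 lin [-0.8 -0.3  0. ] dr [ 7.00e-04  4.00e-04 -1.57e+00] pos [0.6224 0.0039 0.0844] j [-0.06  0.51  1.58  0.    1.05  0.32]
[-2.12614726  0.94562981  6.19987594] [-0.00643654  0.34850934  0.00821985]
```

Call:
step_arm --dr '[[0,0,-0.13],[0,0,-0.27],[0,0,-0.41],[0,0,-0.55],[0,0,-0.69],[0,0,-0.83],[0,0,-0.97],[0,0,-1.11],[0,0,-1.25],[0,0,-1.39],[0,0,-1.5],[0,0,-1.57],[0,0,-1.57],[0,0,-1.57]]' --linear '[[0,0,0],[0,0,0],[0,0,0],[0,0,0],[0,0,0],[0,0,0],[0,0,0],[0,0,0],[0,0,0],[0,0,0],[0,0,0],[0,0,0],[0,0,0],[0,0,0]]' --gripper '[0,0,0,0,0,0,0,0,0,0,0,0,0,0]'

```text
t: 14.92
tool_pos: [0.6237, 0.004, 0.0845]
tool_rot: [0.001, 0.19, 0.982, 0.0]
ft_force: [0.9, 1.5, 5.8]
finger_gap: 0.0146
grip_force: 59.8
```

Call:
step_arm --dr '[[0,0,0],[0,0,0],[0,0,0],[0,0,0],[0,0,0],[0,0,0],[0,0,0],[0,0,0],[0,0,0]]' --linear '[[0,0,0],[0,0,0],[0,0,0],[0,0,0],[0,0,-15],[0,0,-60],[0,0,-110],[0,0,-110],[0,0,-110]]' --gripper '[0.5,0.5,0.5,0.5,0.6,0.7,1,1,1]'

```text
t: 16.05
tool_pos: [0.6222, 0.0039, 0.1941]
tool_rot: [0.001, 0.189, 0.982, 0.0]
ft_force: [-0.1, 0.1, -0.6]
finger_gap: 0.0853
grip_force: 0.0
```

```bash
python3 look.py wrist w9; python3 look.py top t9; python3 plan.py .4373 .1755 .2 0; python3 - <<'E'
from ray import *
W=pickle.load(open("w9.pkl","rb")); r=blobs(W,"red",50); print(r)
T=pickle.load(open("t9.pkl","rb")); bt=blobs(T,"red",40);print(bt)
print(fit([(W,r[0])]+[(T,b) for b in bt if np.hypot(*(b[0]-(281,178)))<25],box(.05,.016,.024),[.622,.003,.103,-.38],yaw=True))
E
```

```text
t 16.15 lin [234.5  90.9  -7.2] dr [-0.0021 -0.0016  1.19  ] pos [0.6212 0.004  0.1923] j [-0.06  0.4   1.46  0.    1.28 -1.25]
[(array([282.61890427, 202.59542444]), np.int32(1661), np.float64(-1.5638853531213064)), (array([279.89944134, 130.5027933 ]), np.int32(179), np.float64(1.5641448344923632))]
[(array([278.92666667, 172.62      ]), np.int32(150), np.float64(-1.1654168826255282))]
(array([ 0.61977518,  0.00566132,  0.11334166, -0.37989003]), array([ 0.1, -0.1,  0.1,  0.2, -0.3, -0.2]))
```

View pics/w9.png

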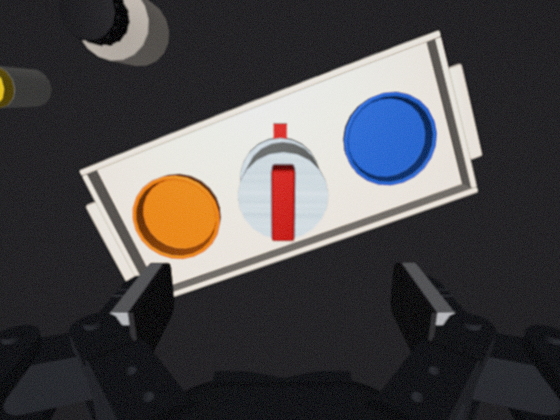

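Bar (283,203) lines up with the mark (280,130), and the cover is seated and released. Seats: orange (176,216), blue (390,138). Next, the blue bottle.

Call:
step_arm --dr '[[0,0,0.16],[0,0,0.32],[0,0,0.48],[0,0,0.64],[0,0,0.8],[0,0,0.96],[0,0,1.1],[0,0,1.19],[0,0,1.19],[0,0,1.19]]' --linear '[[40,16,-5],[80,31,-5],[120,46,-5],[160,62,-5],[200,78,-5],[235,91,-5],[235,91,-5],[235,91,-5],[235,91,-5],[235,91,-5]]' --gripper '[1,1,1,1,1,1,1,1,1,1]'

```text
t: 17.4
tool_pos: [0.4375, 0.1755, 0.1976]
tool_rot: [-0.0, 0.707, 0.708, -0.001]
ft_force: [0.1, 0.7, 0.1]
finger_gap: 0.0857
grip_force: 0.0
```

```bash
python3 look.py wrist w10; python3 plan.py .4373 .1755 .055 0; python3 - <<'E'
from ray import *
W=pickle.load(open("w9.pkl","rb"))
print("seats",at(W,near(W,"blue",(390,138))[0],cyl(.04,.006),.023,[.62,.1]),at(W,near(W,"orange",(176,216))[0],cyl(.04,.006),.023,[.62,-.1]))
W=pickle.load(open("w10.pkl","rb")); d=pickle.load(open("c0.pkl","rb"));T,S=d["top"],d["scene"]
cap=cyl(.018,.024)
for col,t,s in (("blue",(194,264),(270,153)),("orange",(140,252),(299,133))):
  b=blobs(W,col,50); print(col,[(np.round(i[0]),i[1]) for i in b])
  for i in b[:3]:
    x,r=fit([(W,i),(T,near(T,col,t,12)),(S,near(S,col,s,12))],cap,[.45,.2,.086]);print(x,r)
E
```

```text
t 17.45 lin [  0.   -0.2 142.7] dr [-0.0013  0.0004  0.0009] pos [0.4377 0.1755 0.1977] j [ 0.29  0.19  1.76 -0.    1.19  0.29]
seats [0.62354281 0.10217382] [ 0.61901887 -0.09741983]
blue [(array([477., 253.]), np.int32(5192)), (array([284., 199.]), np.int32(2107))]
[0.52604565 0.16640858 0.17826198] [-21.7   5.8  -3.3 -48.5  33.3 -21.8]
[0.43835447 0.17415276 0.08992838] [-0.1 -0.2  0.9 -0.1  0.5 -0.5]
orange [(array([320.,  28.]), np.int32(2743))]
[0.46199376 0.2893763  0.08502259] [-0.2 -0.6  2.  -0.   0.6 -0.1]
```

View pics/w10.png

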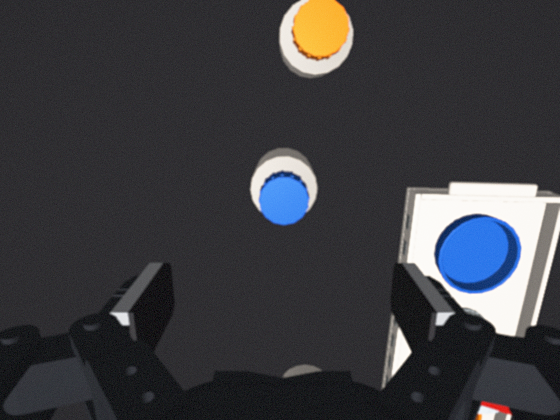

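Blue cap (284,199) is between the fingers and the orange cap at (320,28) stands clear.

Call:
step_arm --dr '[[0,0,0],[0,0,0],[0,0,0],[0,0,0],[0,0,0],[0,0,0],[0,0,0],[0,0,0],[0,0,0],[0,0,0]]' --linear '[[-1,0.5,50],[-1,0.5,95],[-1,0.5,125],[-1,0.5,134.5],[-1,0.5,134.5],[-1,0.5,134.5],[-1,0.5,134.5],[-1,0.5,134.5],[-1,0.5,134.5],[-1,0.5,134.5]]' --gripper '[1,1,1,1,1,0.2,0.2,0.2,0.2,0.2]' --grip_force 60

```text
t: 18.7
tool_pos: [0.439, 0.175, 0.065]
tool_rot: [0.0, 0.707, 0.707, 0.001]
ft_force: [-0.7, -0.0, 5.9]
finger_gap: 0.0344
grip_force: 59.1
```

Call:
step_arm --dr '[[0,0,0],[0,0,0],[0,0,0],[0,0,0],[0,0,0],[0,0,0],[0,0,0],[0,0,0],[0,0,0]]' --linear '[[0,0,-30],[0,0,-65],[-20,50,-70],[-45,100,-70],[-60,150,-70],[-72,185,-70],[-72,185,-70],[-72,185,-70],[-72,185,-70]]' --gripper '[0.2,0.2,0.2,0.2,0.2,0.2,0.2,0.2,0.2]'

```text
t: 19.82
tool_pos: [0.6217, 0.1032, 0.1336]
tool_rot: [-0.001, 0.707, 0.707, -0.001]
ft_force: [0.3, -0.2, -1.7]
finger_gap: 0.0343
grip_force: 60.4
```

```bash
python3 look.py wrist w11; python3 plan.py .6235 .102 .072 0
```

```text
t 19.88 lin [-1.2  1.6 61.8] dr [-0.0011  0.      0.0008] pos [0.622  0.1032 0.1338] j [0.1  0.47 1.51 0.   1.17 0.1 ]
```

View pics/w11.png

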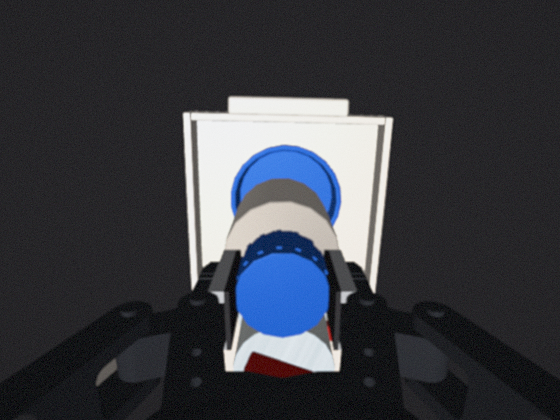

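Bottle held upright over the blue seat (rim centre about (286,195)). I lower it gently and release.

Call:
step_arm --dr '[[0,0,0],[0,0,0],[0,0,0],[0,0,0],[0,0,0],[0,0,0],[0,0,0],[0,0,0],[0,0,0]]' --linear '[[-1,1.2,15],[-1,1.2,30],[-1,1.2,42],[-1,1.2,50],[-1,1.2,54],[-1,1.2,57],[-1,1.2,58.5],[-1,1.2,59.5],[-1,1.2,59.5]]' --gripper '[0.2,0.2,0.2,0.2,0.2,0.2,0.2,0.2,0.2]'

```text
t: 21.0
tool_pos: [0.6248, 0.1017, 0.0745]
tool_rot: [0.0, 0.707, 0.707, 0.0]
ft_force: [0.5, -0.2, -1.2]
finger_gap: 0.0341
grip_force: 60.4
```

Call:
step_arm --dr '[[0,0,0],[0,0,0],[0,0,0],[0,0,0],[0,0,0],[0,0,0],[0,0,0],[0,0,0],[0,0,0],[0,0,0],[0,0,0],[0,0,0],[0,0,0],[0,0,0]]' --linear '[[0,0,0.7],[0,0,0.7],[0,0,0.7],[0,0,0.7],[0,0,0.7],[0,0,-20],[0,0,-60],[0,0,-110],[40,-35,-125],[80,-70,-125],[120,-105,-125],[160,-140,-125],[190,-163,-125],[190,-163,-125]]' --gripper '[0.2,0.2,0.7,0.7,0.7,0.7,0.7,1,1,1,1,1,1,1]'

```text
t: 22.75
tool_pos: [0.4597, 0.2935, 0.1994]
tool_rot: [-0.0, 0.706, 0.708, -0.0]
ft_force: [0.9, -0.2, 0.8]
finger_gap: 0.0857
grip_force: 0.0
```

```bash
python3 look.py wrist w12; python3 - <<'E'
from ray import *
W=pickle.load(open("w12.pkl","rb")); W10=pickle.load(open("w10.pkl","rb")); d=pickle.load(open("c0.pkl","rb"));T,S=d["top"],d["scene"]
cap=cyl(.018,.024)
b=blobs(W,"orange",50); print([(np.round(i[0]),i[1]) for i in b])
i=b[0];t,s=near(T,"orange",(140,252),12),near(S,"orange",(299,133),12)
for o in ([(W,i),(T,t)],[(W,i),(S,s)],[(W,i),(T,t),(S,s)]): print(fit(o,cap,[.46,.29,.086]))
print(at(W,i[0],cap,.086,[.46,.29]))
for i in blobs(W,"blue",50)[:2]: print("blue",i[0],at(W,i[0],cap,.095,[.62,.1]))
E
python3 plan.py .462 .292 .064 0
```

```text
[(array([286., 180.]), np.int32(141)), (array([287., 224.]), np.int32(79))]
(array([0.46241457, 0.30045814, 0.06494217]), array([ 0. ,  0. , -0. ,  0.1]))
(array([0.46180767, 0.3027744 , 0.07652758]), array([-0.6,  0.4,  2.7,  0.3]))
(array([0.46186251, 0.30164823, 0.07329363]), array([-0.6,  0.9, -1.8,  0.1,  2.5,  1.5]))
[0.46219886 0.30517598]
blue [405.21917808 351.70547945] [0.56257298 0.16114846]
blue [481.26136364 408.73863636] [0.63816685 0.09897601]
t 22.8 lin [ -0.4   0.9 135.4] dr [0.0004 0.0002 0.0027] pos [0.461  0.2925 0.1994] j [ 0.49  0.29  1.61 -0.    1.23  0.49]
```

View pics/w12.png

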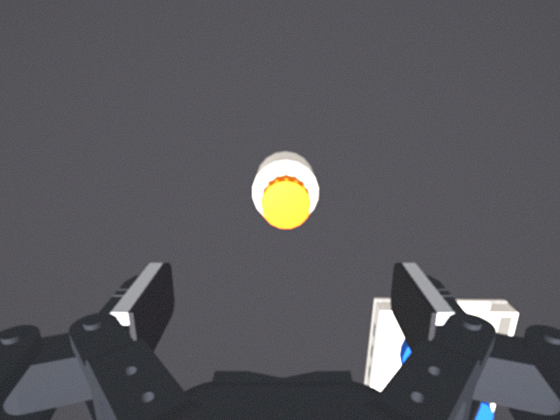

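The cap appears yellowish from exposure, centred at (286,203). I use that pixel directly.

```bash
python3 - <<'E'
from ray import *
W=pickle.load(open("w12.pkl","rb"))
print(at(W,np.array([286,203.]),cyl(.018,.012),.086,[.46,.29]))
E
```

```text
[0.46262212 0.28852732]
```

Call:
step_arm --dr '[[0,0,0],[0,0,0],[0,0,0],[0,0,0],[0,0,0],[0,0,0],[0,0,0],[0,0,0],[0,0,0],[0,0,0]]' --linear '[[-3,1.2,50],[-3,1.2,95],[-3,1.2,125],[-3,1.2,134.5],[-3,1.2,134.5],[-3,1.2,134.5],[-3,1.2,134.5],[-3,1.2,134.5],[-3,1.2,134.5],[-3,1.2,134.5]]' --gripper '[1,1,1,1,1,0.2,0.2,0.2,0.2,0.2]'

```text
t: 24.05
tool_pos: [0.4633, 0.2891, 0.0661]
tool_rot: [0.0, 0.707, 0.707, 0.001]
ft_force: [-1.7, -0.3, 4.7]
finger_gap: 0.0335
grip_force: 59.2
```

```bash
python3 plan.py .619 -.0972 .21 0
```

```text
t 24.05 lin [-386.3  155.9 -144. ] dr [ 0.0017 -0.0009  0.0003] pos [0.4633 0.2891 0.0661] j [0.48 0.44 1.78 0.   0.92 0.48]
```

Call:
step_arm --dr '[[0,0,0],[0,0,0],[0,0,0],[0,0,0],[0,0,0],[0,0,0],[0,0,0],[0,0,0],[0,0,0],[0,0,0],[0,0,0],[0,0,0],[0,0,0],[0,0,0]]' --linear '[[0,0,-30],[0,0,-70],[0,0,-110],[0,0,-144],[-50,20,-144],[-100,40,-144],[-150,60,-144],[-200,80,-144],[-250,100,-144],[-300,120,-144],[-350,140,-144],[-386,156,-144],[-386,156,-144],[-386,156,-144]]' --gripper '[0.2,0.2,0.2,0.2,0.2,0.2,0.2,0.2,0.2,0.2,0.2,0.2,0.2,0.2]'

```text
t: 25.8
tool_pos: [0.6181, -0.0968, 0.2084]
tool_rot: [-0.001, 0.707, 0.707, -0.0]
ft_force: [0.3, -0.0, -1.5]
finger_gap: 0.034
grip_force: 60.3
```

Call:
step_arm --dr '[[0,0,0],[0,0,0],[0,0,0],[0,0,0]]' --linear '[[0,0,35],[0,0,65],[0,0,75],[0,0,75]]' --gripper '[0.2,0.2,0.2,0.2]'

```text
t: 26.3
tool_pos: [0.6183, -0.0962, 0.1336]
tool_rot: [-0.001, 0.707, 0.708, -0.0]
ft_force: [0.2, 0.0, -1.3]
finger_gap: 0.0339
grip_force: 60.3
```

```bash
python3 look.py wrist w13; python3 plan.py .619 -.0972 .0751 0
```

```text
t 26.35 lin [-0.6 -0.3 59.4] dr [0.0008 0.0001 0.001 ] pos [ 0.6192 -0.0966  0.1345] j [-0.22  0.46  1.52  0.    1.16 -0.22]
```

View pics/w13.png

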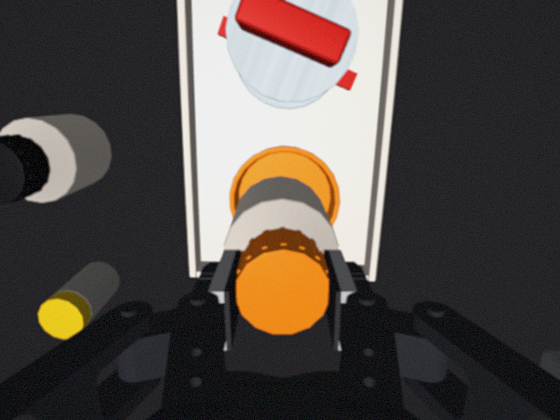

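Bottle upright over the orange seat (rim centre about (285,195)), and the cover bar is lined up with the marks at (223,28) and (347,80). Lower and release.

Call:
step_arm --dr '[[0,0,0],[0,0,0],[0,0,0],[0,0,0],[0,0,0],[0,0,0],[0,0,0],[0,0,0],[0,0,0]]' --linear '[[0,0.5,15],[0,0.5,30],[0,0.5,42],[0,0.5,50],[0,0.5,54],[0,0.5,56.5],[0,0.5,58],[0,0.5,58.6],[0,0.5,58.6]]' --gripper '[0.2,0.2,0.2,0.2,0.2,0.2,0.2,0.2,0.2]'

```text
t: 27.48
tool_pos: [0.6195, -0.0973, 0.0754]
tool_rot: [0.0, 0.707, 0.707, 0.0]
ft_force: [-0.1, -0.2, -1.2]
finger_gap: 0.0341
grip_force: 60.3
```

Call:
step_arm --dr '[[0,0,0],[0,0,0],[0,0,0],[0,0,0],[0,0,0],[0,0,0],[0,0,0],[0,0,0],[0,0,0],[0,0,0],[0,0,0]]' --linear '[[0,0,0.7],[0,0,0.7],[0,0,0.7],[0,0,0.7],[0,0,0.7],[0,0,-20],[0,0,-60],[0,0,-110],[0,0,-160],[0,0,-180],[0,0,-180]]' --gripper '[0.2,0.2,0.7,0.7,0.7,0.7,0.7,0.7,0.7,0.7,0.7]'

```text
t: 28.85
tool_pos: [0.6206, -0.0975, 0.2574]
tool_rot: [0.002, 0.707, 0.707, 0.001]
ft_force: [0.1, 0.4, -0.8]
finger_gap: 0.06
grip_force: 0.0
```

```bash
python3 look.py scene s14; python3 look.py wrist w14; python3 - <<'E'
import cv2,numpy as np
a=cv2.imread("pics/s14.png")[100:340,130:400];b=cv2.imread("pics/w14.png")
cv2.imwrite("pics/f.png",np.hstack([cv2.resize(a,(400,356)),cv2.resize(b,(400,356))]))
E
```

```text
(no output)
```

View pics/f.png

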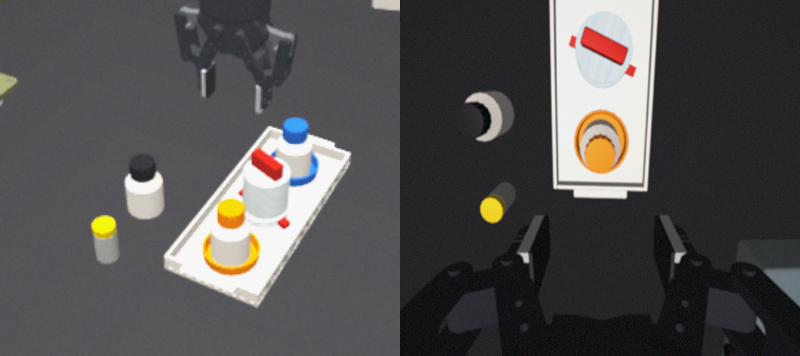

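Both bottles stand upright in their seats, with caps at (295,130) and (231,212). The cover is seated with its bar along the marks, the black bottle and yellow canister are still standing in place, and the gripper is clear.

```bash
python3 -c "
from station import job;print(job.sign_off())"
```

```text
the job is handed in; nothing more can be done
None
```

The carrier is packed and handed in at about 29 s: both bottles are upright in their seats, the green canister is in the base, and the cover is seated with its bar on the marks. The black bottle and yellow canister were never touched. The sign-off returned no verdict, so this rests on the final camera check.

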